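# Put injection products back into their moulded trays

### The arm

A 6-joint arm with a two-finger parallel gripper is mounted at the origin on the work surface. World frame = base frame: x ahead of the robot, y to its left, z up, the work surface at z = 0. Lengths are in m, angles in rad, forces in N, time in s.
With the tool pointing down it reaches from about 0.325 to 0.9 m from the base axis. Payload 6.1 kg.
Tool frame: the origin (TCP) lies midway between the tips of the shut fingers; the grasp point (between the pads) lies 19 mm behind it; x points along the fingers, y is the direction in which the jaws open and shut, and the axes are right-handed (so a half turn about x gives the same grasp; the last joint's range is limited). The gripper opens to 85 mm and grips with 20 to 120 N. Pads are 22 mm wide; open, the fingers measure 114 mm over their backs; the gripper's body (76 mm by 85 mm) begins 54 mm behind the grasp point. The pads swing forward as they close: fully open they stand 13 mm farther back than shut.
Start: joints at [1.054, 0.22, 1.526, -0, 1.395, -0.126], TCP at [0.238, 0.578, 0.231] pointing down, gripper open.
Joint ranges: [-2.98, 2.98], [-0.91, 2.08], [0.09, 2.57], [-1.24, 4.39], [0.2, 2.65], [-2.68, 2.68]. Speed limits (rad/s): [2.57, 2.57, 3.01, 3.14, 3.14, 3.14].

### API

Orientations are given as [roll, pitch, yaw] about the fixed x, y, z axes, in that order (R = Rz(yaw) Ry(pitch) Rx(roll)).
In Python, from plant import movep, move_l, set_joints, gripper_to, hold, inverse_kinematics, observe, get_image, get_calibration, Unreachable, job_done gives the robot as it stands. Calls block until the motion is done:
- movep(position, orientation): joint-space move of the TCP to a pose.
- move_l(position, feed=0.15, rotation=None, max_force=None): straight line of the TCP; rotation=None keeps the orientation; feed is the mean speed in m/s. With max_force (N) it stops when the force on the tool has changed by that much, and returns True; else False.
- set_joints(angles): joint-space move.
- gripper_to(opening, f_grip=None): finger opening in m; f_grip is the grip in N (None keeps the last); returns when the fingers have stopped.
- hold(seconds).
- inverse_kinematics(position, orientation): joint angles nearest the present ones, or None.
- observe(): the state.
- get_image(name): name is "scene" or "side" or "wrist"; returns (picture, depth): 420x560x3 uint8, red, green, blue; 420x560 float32, m along the optical axis (not along the pixel's ray), 0 where there is no reading.
- get_calibration(name): a dict with "intrinsics" (3x3 intrinsics, pixels), "dist_coeffs" ([k1, k2, p1, p2, k3] as OpenCV has them; the pictures are not rectified), "world_from_camera" (4x4, takes a point from camera to world coordinates). Camera axes: x right, y down, z forward; pixel columns grow to the right and rows downward; lengths in m; the calibration is good to about 2 mm. A picture is of the moment at which its call begins: read the wrist's pose just before it. get_calibration takes no time and is no camera call; for the wrist camera it gives the pose at the moment of the call.
A pose or a line that the arm cannot do raises Unreachable and nothing moves.
- job_done(): hands the job in, once; it reports no verdict.
The state is a dict: "time_s": time; "q": joint angles; "joint_velocities": joint speeds; "joint_torque": joint torques, N m; "eef_pos": TCP position; "tcp_rot": TCP orientation; "ft_force": force on the tool from outside, world axes, zero at the start; "torque": the same for the moment, N m; "opening": finger opening in m.
Only numpy, scipy, OpenCV 4.12 (cv2) and the standard library are available. Lean on these libraries where they do the work, as an engineer would, in place of code of your own. Each camera call takes 0.05 s, during which the arm holds its last target. There are 200 camera calls.

### The job

Pack the two syringes and the two glass vials away, each in the moulded tray made for its shape and size: the vials standing upright on the floor of their round wells, the syringes lying flat on the tray floor, barrel front and tip in the narrow channel between the two big blocks, plunger between the two small stops towards the open end, finger wing just in front of the stops. Set them down without dropping them or tipping a vial over, and leave the cream tube where it is.

Things in the scene. Friction and masses are not known exactly. Their poses are not given: they have to be found in the camera images.
- small_syringe: The slim syringe, lying flat: barrel 10 mm thick, 60 mm long; tip 12 mm; a grey-violet finger wing 38 mm wide, 4 mm thick, 10 mm high behind the barrel; plunger out 38 mm behind it; 15 g. Origin on its underside below the barrel's middle, near the balance point: grip across the barrel there. x axis along the barrel to the tip, z up. Reaches from x = -72 to +42 mm, wing at x = -32.
- large_syringe: The thick syringe, lying flat: barrel 22 mm thick, 84 mm long; tip 14 mm; a grey-violet finger wing 38 mm wide, 3.5 mm thick, 22 mm high behind the barrel; plunger out 43 mm behind it; 40 g. Origin on its underside below the barrel's middle, near the balance point: grip across the barrel there. x axis along the barrel to the tip, z up. Reaches from x = -89 to +56 mm, wing at x = -44.
- small_vial: The small upright amber glass vial with white label and crimped aluminium cap: straight body 24 mm in diameter up to 34 mm, cap 21 mm in diameter, 50 mm high in all, about 28 g. Origin at the centre of its underside, z up.
- large_vial: The large upright amber glass vial with white label and crimped aluminium cap: straight body 42.5 mm in diameter up to 52 mm, cap 31 mm in diameter, 73 mm high in all, about 115 g. Origin at the centre of its underside, z up.
- tray_small_syringe: Fixed pale blue tray for the slim syringe, 142 x 76 mm. x axis towards its tip end; origin on the table plane, where the syringe's origin belongs; floor 2 mm thick. Tip end: two big blocks and an end wall, 11 mm high, leave a channel 26 mm wide from x = 16 to 50. Two small stops, 11 mm high, 26 mm apart, x = -54 to -42, stand just behind the wing. Else open, with a 3 mm lip. 8 mm play.
- tray_large_syringe: Fixed pale blue tray for the thick syringe, 173 x 84 mm. x axis towards its tip end; origin on the table plane, where the syringe's origin belongs; floor 2 mm thick. Tip end: two big blocks and an end wall, 15 mm high, leave a channel 38 mm wide from x = 18 to 64. Two small stops, 15 mm high, 38 mm apart, x = -67 to -55, stand just behind the wing. Else open, with a 3 mm lip. 8 mm play.
- tray_small_vial: Fixed moulded tray of pale blue plastic for the small vial, square, 72 x 72 mm, 10 mm high, with one round well in its middle, 36 mm in diameter with a 2.5 mm chamfer at the mouth, its flat floor 2 mm above the table. Origin on the table plane below the centre of the well, z up. The vial has 6 mm to spare all round.
- tray_large_vial: Fixed moulded tray of pale blue plastic for the large vial, square, 94 x 94 mm, 10 mm high, with one round well in its middle, 54.5 mm in diameter with a 2.5 mm chamfer at the mouth, its flat floor 2 mm above the table. Origin on the table plane below the centre of the well, z up. The vial has 6 mm to spare all round.
- cream_tube: Not part of the job, loose: a flattened aluminium cream tube with a black screw cap, lying, about 115 mm long, 40 mm wide, 22 mm high. Origin on the table below its middle, x axis along it towards the cap. It lies in one row with the vials and syringes. Other things (bin, boxes, jar, dishes, pen torch) are fixed, outside the rows of products and trays, none higher than 190 mm.
There are look-alikes about, which are no part of the job. What is shaped like the tray_large_syringe but brown is not meant.

How it is judged:
By the outcome, as a careful person would: the job done as asked, in the order asked, and still so for the second after the job is handed in, with the robot touching nothing.
It also fails if it takes over 99 s, if anything falls off the work surface, if the arm or the gripper's body presses on something with over 40 N, if the wrist force passes 120 N, or if a joint passes its speed limit or range.

## Working session

There is one attempt and no reset: what is moved stays moved. The work goes in short steps, each a Python script; the robot and the scene stay as the last script left them, time stands still between calls to the robot, and variables do not carry over. Pictures are saved under pics/ and viewed, about 12 in all and at most 16, crops included, and the job is handed in when it is done.

```bash
ls; mkdir -p pics; cat > h.py <<'E'
import numpy as np, cv2
from plant import *
def snap(n):
    c=get_calibration(n); im,d=get_image(n); return im,d,c
def ray(c,uv):
    uv=np.array(uv,float).reshape(-1,1,2)
    p=cv2.undistortPoints(uv,np.array(c["intrinsics"]),np.array(c["dist_coeffs"])).reshape(-1,2)
    T=np.array(c["world_from_camera"]); r=np.c_[p,np.ones(len(p))]@T[:3,:3].T
    return T[:3,3],r
def onplane(c,uv,z):
    o,r=ray(c,uv); return o+r*((z-o[2])/r[:,2])[:,None]
def save(n,im): cv2.imwrite("pics/"+n+".png",im[:,:,::-1])
E
python3 - <<'E'
from h import *
for n in ("scene","side"):
    im,d,c=snap(n); save(n+"0",im); np.savez(n+"0.npz",im=im,d=d); print(n,np.round(c["world_from_camera"],3).tolist(), c["intrinsics"])
o=observe(); print(o["time_s"],o["tcp_rot"],o["eef_pos"])
E
```

```text
pics
scene [[0.617, 0.578, -0.534, 1.196], [0.787, -0.442, 0.43, -0.594], [0.013, -0.685, -0.728, 1.089], [0.0, 0.0, 0.0, 1.0]] [[520.11802901   0.         273.03399547]
 [  0.         520.11802901 211.97551634]
 [  0.           0.           1.        ]]
side [[0.972, -0.153, 0.178, 0.215], [-0.235, -0.667, 0.707, -0.857], [0.011, -0.729, -0.684, 0.871], [0.0, 0.0, 0.0, 1.0]] [[531.82976398   0.         277.82510003]
 [  0.         531.82976398 216.81773717]
 [  0.           0.           1.        ]]
0.1 [-1.69604459  1.5690247  -2.08686945] [0.23782799 0.57739362 0.23030352]
```

View pics/scene0.png

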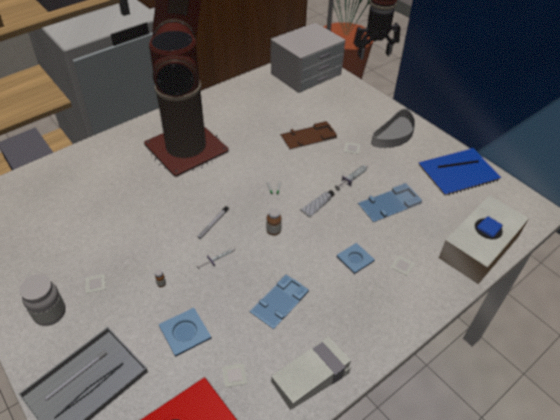

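View pics/side0.png

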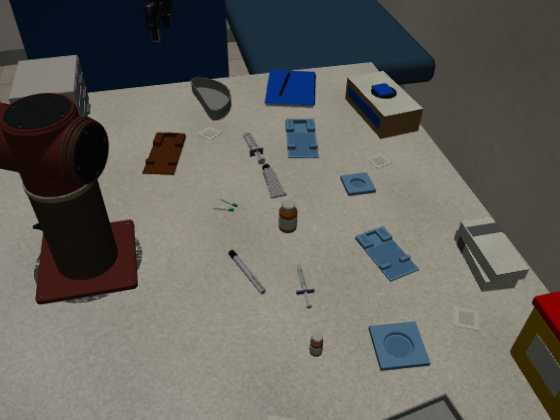

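The scene picture shows these candidates:
- **Blue syringe trays:** (390,202) and (280,300). The brown look-alike is at (308,135).
- **Well trays:** small at (355,258), large at (185,330).
- **Vials:** large at (274,222), small at (160,279).
- **Syringes:** large around (350,178), with the cream tube's black cap against it at (332,195); small at (215,260).
- **Pen torch:** (213,222), not a syringe.

Next I'll measure sizes using blue masks.

```bash
python3 - <<'E'
from h import *
tiles=[]
for n in ("scene","side"):
    z=np.load(n+"0.npz"); im=z["im"]; c=get_calibration(n)
    hsv=cv2.cvtColor(im,cv2.COLOR_RGB2HSV)
    m=cv2.inRange(hsv,(98,70,60),(118,200,255))
    cs,_=cv2.findContours(m,cv2.RETR_EXTERNAL,cv2.CHAIN_APPROX_NONE)
    for k in cs:
        if cv2.contourArea(k)<150: continue
        w=onplane(c,k.reshape(-1,2),.005)[:,:2]
        if abs(w).max()>1.2: continue
        (cx,cy),s,a=cv2.minAreaRect((w*1000).astype(np.float32))
        print(n,k.reshape(-1,2).mean(0).round(),"xy",round(cx),round(cy),"size",np.round(s),"a",round(a,1), hsv[k[:,0,1],k[:,0,0]].mean(0).round())
    pts={"scene":[(308,135),(350,178),(318,203),(274,222),(160,279),(215,260),(213,222)],"side":[(165,153),(255,148),(273,181),(288,217),(316,345),(304,287),(247,272)]}[n]
    print(np.round(onplane(c,pts,.01)[:,:2],3).tolist())
    x,y,w,h={"scene":(190,120,250,200),"side":(200,100,250,200)}[n]
    tiles.append(cv2.resize(im[y:y+h,x:x+w],None,fx=3,fy=3,interpolation=cv2.INTER_CUBIC))
save("c0",tiles[0])
E
```

```text
scene [184. 331.] xy 578 -358 size [91. 94.] a 83.2 [104.  78. 145.]
scene [279. 301.] xy 648 -126 size [ 73. 140.] a 12.9 [105.  76. 143.]
scene [355. 258.] xy 665 118 size [70. 70.] a 88.0 [105.  76. 137.]
scene [489. 226.] xy 822 504 size [57. 68.] a 6.9 [113. 120.  98.]
scene [383. 205.] xy 573 325 size [132.  83.] a 78.9 [105.  79. 134.]
[[0.199, 0.353], [0.436, 0.318], [0.456, 0.17], [0.437, 0.022], [0.415, -0.329], [0.449, -0.184], [0.333, -0.113]]
side [398. 345.] xy 581 -359 size [95. 95.] a 82.7 [103. 106. 104.]
side [386. 253.] xy 649 -128 size [ 80. 147.] a 12.1 [103.  99. 102.]
side [358. 183.] xy 669 117 size [73. 74.] a 88.4 [103. 102. 101.]
side [301. 139.] xy 582 344 size [188.  82.] a 77.8 [103. 106.  97.]
[[0.2, 0.347], [0.443, 0.315], [0.458, 0.165], [0.462, 0.027], [0.426, -0.327], [0.442, -0.187], [0.335, -0.12]]
```

View pics/c0.png

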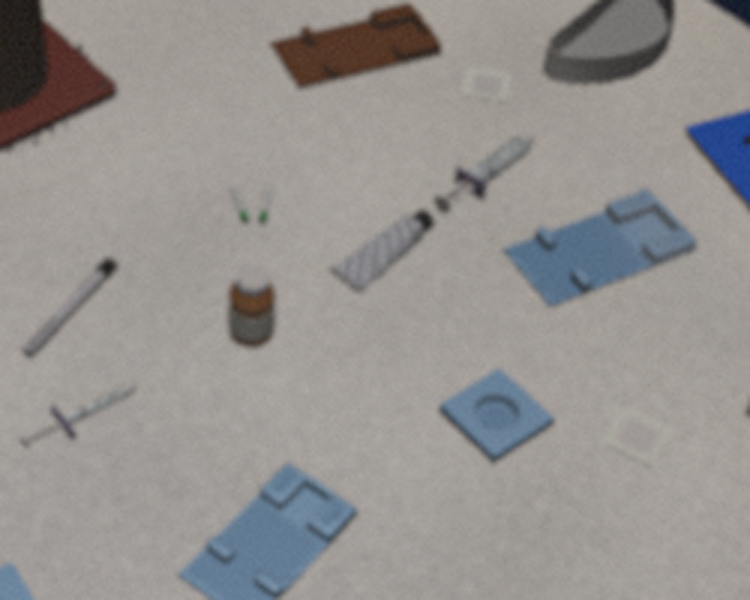

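Sizes fix the trays: large syringe at about (0.58, 0.34), small syringe (0.648, -0.127), small vial (0.667, 0.117), large vial (0.58, -0.358). The large syringe lies end to end with the tube, with its tip pointing towards +y. Next, close wrist views.

```bash
cat >> h.py <<'E'
def rot(yaw): return [0,np.pi/2,yaw]
def pick_yaw(x,y,z,yaw):
    best=None
    q0=np.array(observe()["q"])
    for a in (yaw,yaw+np.pi,yaw-np.pi):
        q=inverse_kinematics([x,y,z],rot(a))
        if q is None: continue
        c=np.abs(np.array(q)-q0).max()+0.3*abs(q[5])
        if best is None or c<best[0]: best=(c,a)
    return best[1]
def go(x,y,z,yaw):
    a=pick_yaw(x,y,z,yaw); movep([x,y,z],rot(a)); return a
E
python3 - <<'E'
from h import *
import pickle
tiles=[];S=[]
for i,(x,y) in enumerate([(.42,.26),(.56,.30),(.58,.06),(.58,-.14),(.42,-.22),(.52,-.33)]):
    movep([x,y,.34],rot(pick_yaw(x,y,.34,np.arctan2(y,x)))); im,d,c=snap("wrist"); S.append((im,d,c))
    T=np.array(c["world_from_camera"]); print(i,T[:3,3].round(3),T[:3,2].round(2),T[:3,0].round(2),observe()["time_s"],np.array(observe()["q"]).round(2))
    tiles.append(cv2.resize(im,(266,200),interpolation=cv2.INTER_AREA))
pickle.dump(S,open("S.pkl","wb"))
save("w0",np.vstack([np.hstack(tiles[:3]),np.hstack(tiles[3:])]))
E
```

```text
0 [0.478 0.295 0.482] [-0.23 -0.14 -0.96] [ 0.53 -0.85  0.  ] 1.575 [ 0.4  -0.15  1.7   0.    1.59  1.41]
1 [0.62  0.332 0.481] [-0.24 -0.13 -0.96] [ 0.47 -0.88  0.  ] 2.2583 [0.37 0.2  1.35 0.   1.59 1.45]
2 [0.647 0.067 0.483] [-0.27 -0.03 -0.96] [ 0.1  -0.99 -0.  ] 3.2583 [-0.03  0.07  1.49  0.    1.58  1.44]
3 [ 0.647 -0.156  0.483] [-0.26  0.06 -0.96] [-0.23 -0.97 -0.  ] 4.125 [-0.37  0.11  1.45  0.    1.58  1.44]
4 [ 0.481 -0.252  0.483] [-0.24  0.12 -0.96] [-0.46 -0.89 -0.  ] 4.925 [-0.65 -0.2   1.75  0.    1.59  1.4 ]
5 [ 0.579 -0.367  0.481] [-0.23  0.15 -0.96] [-0.53 -0.85 -0.  ] 5.6167 [-0.69  0.15  1.4   0.    1.59  1.44]
```

View pics/w0.png

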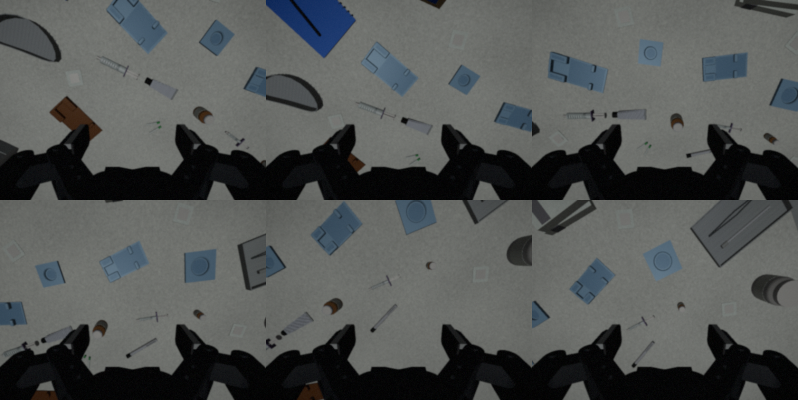

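The wrist views show everything: trays, vials and both syringes. I'll use the depth data for positions: height mask, components, oriented rectangles.

```bash
cat >> h.py <<'E'
def cloud(d,c):
    v,u=np.mgrid[:d.shape[0],:d.shape[1]]
    o,r=ray(c,np.stack([u,v],-1).reshape(-1,2)); r=r.reshape(*d.shape,3)
    P=o+r*d[...,None]; P[d<=0]=np.nan; return P   # ray has camera z=1
E
python3 - <<'E'
from h import *
import pickle
S=pickle.load(open("S.pkl","rb"))
for i,(im,d,c) in enumerate(S):
    P=cloud(d,c); z=P[...,2]
    hsv=cv2.cvtColor(im,cv2.COLOR_RGB2HSV)
    g=(z<.003)&(z>-.01); print("view",i,"table z med/std",np.nanmedian(z[np.abs(z)<.02]).round(4),np.nanstd(z[np.abs(z)<.01]).round(4))
    R=(P[...,0]>.3)&(P[...,0]<.78)&(abs(P[...,1])<.48)
    blue=cv2.inRange(hsv,(96,70,30),(118,190,255))>0
    for nm,m in (("blue",blue&R),("obj",~blue&R&(z>.005)&(z<.1))):
        m=cv2.morphologyEx(m.astype(np.uint8),cv2.MORPH_OPEN,np.ones((2,2),np.uint8))
        m[270:]=0 if False else m[270:]
        n,l,st,_=cv2.connectedComponentsWithStats(m,connectivity=8)
        for k in range(1,n):
            if st[k,4]<40: continue
            p=P[l==k]; p=p[np.isfinite(p).all(1)]
            if len(p)<30 or np.nanmax(p[:,2])>.12: continue
            (cx,cy),s,a=cv2.minAreaRect((p[:,:2]*1000).astype(np.float32))
            print(nm,"px",st[k,:4],"xy",round(cx,1),round(cy,1),"size",np.round(s),"a",round(a,1),"z95",round(np.percentile(p[:,2],95)*1000,1),"n",len(p))
E
```

```text
view 0 table z med/std 0.0003 0.0015
blue px [226   0 126 112] xy 579.1 338.5 size [171.  83.] a 78.2 z95 15.4 n 7197
blue px [422  44  71  73] xy 667.3 109.7 size [77. 73.] a 88.7 z95 11.5 n 2758
blue px [516 143  44  61] xy 640.5 -99.9 size [73. 84.] a 12.5 z95 12.5 n 1764
obj px [204 119  91  49] xy 438.2 320.1 size [ 38. 146.] a 0.9 z95 22.5 n 1238
obj px [305 163  61  40] xy 453.3 174.9 size [ 36. 104.] a 5.9 z95 21.2 n 1138
obj px [408 225  44  38] xy 451.4 -20.2 size [95. 48.] a 88.0 z95 73.9 n 1136
obj px [309 256  29   8] xy 332.8 114.5 size [10. 50.] a 44.5 z95 8.4 n 94
obj px [318 265  23  15] xy 319.0 93.3 size [12. 44.] a 63.1 z95 8.1 n 88
obj px [476 276  50  39] xy 445.2 -187.2 size [125.  38.] a 73.4 z95 11.1 n 387
view 1 table z med/std 0.0004 0.0015
blue px [205  90 115 112] xy 578.9 337.5 size [170.  81.] a 78.4 z95 15.7 n 4812
blue px [216 109  10  10] xy 595.9 416.9 size [ 9. 13.] a 54.0 z95 14.9 n 50
blue px [387 139  64  60] xy 666.5 109.3 size [79. 70.] a 88.2 z95 11.6 n 2101
blue px [483 217  77  60] xy 647.4 -130.6 size [ 74. 148.] a 11.6 z95 12.1 n 3040
obj
[... 2733 characters left out ...]
6. 121.] a 6.6 z95 21.0 n 1052
obj px [  0 284  34  32] xy 438.5 295.6 size [35. 95.] a 18.8 z95 21.0 n 507
view 5 table z med/std 0.0003 0.0019
blue px [237  87  78  75] xy 578.1 -362.5 size [90. 91.] a 83.1 z95 11.2 n 3408
blue px [ 81 124  93  95] xy 646.6 -129.2 size [ 74. 141.] a 12.3 z95 11.5 n 4272
blue px [  0 215  36  54] xy 664.8 114.8 size [80. 69.] a 88.5 z95 11.3 n 1163
obj px [254 154  11  17] xy 550.3 -314.8 size [ 6. 29.] a 82.7 z95 11.1 n 50
obj px [307 215  17  22] xy 414.4 -336.7 size [23. 43.] a 88.8 z95 51.0 n 281
obj px [200 243  59  33] xy 443.1 -179.2 size [113.  39.] a 73.9 z95 10.5 n 344
obj px [211 297  48  56] xy 327.7 -111.7 size [ 19. 146.] a 20.9 z95 15.2 n 486
```

The sizes match and the wrist data is consistent: the 5 mm y offset in the fixed cameras comes from casting at z=5 mm instead of the 10 mm rims. Next come exact frames: block and stop edges for the trays, axes and ends for the syringes, and caps for the vials.

```bash
cat > meas.py <<'E'
from h import *
def near(P,xy,r): return np.hypot(P[...,0]-xy[0],P[...,1]-xy[1])<r
def cap(P,xy,h):
    p=P[near(P,xy,.06)&(P[...,2]>h-.004)&(P[...,2]<h+.006)]
    (cx,cy),r=cv2.minEnclosingCircle((p[:,:2]*1000).astype(np.float32)); return np.r_[p[:,:2].mean(0)*1000,cx,cy,r,len(p)].round(1)
def syr(im,P,xy,h,bw,r=.1):
    z=P[...,2]; m=near(P,xy,r)&(z>.004)&(z<.03)
    hsv=cv2.cvtColor(im,cv2.COLOR_RGB2HSV)
    m=cv2.morphologyEx(m.astype(np.uint8),cv2.MORPH_OPEN,np.ones((2,2),np.uint8))
    n,l,st,ce=cv2.connectedComponentsWithStats(m)
    if n<2: return
    k=1+np.argmax(st[1:,4]); p=P[l==k][:,:2]
    a=np.array([0,1.]);c0=p.mean(0);q=p
    for it in range(6):                       # axis from barrel strip
        vx,vy,x0,y0=cv2.fitLine(q.astype(np.float32),cv2.DIST_HUBER,0,.002,.001).ravel()
        a=np.array([vx,vy])*np.sign(vy); c0=np.array([x0,y0])
        nrm=(p-c0)@np.array([-a[1],a[0]]); q=p[abs(nrm)<bw/2+.003]
    s=(p-c0)@a; nrm=(p-c0)@np.array([-a[1],a[0]])
    w=s[abs(nrm)>bw/2+.005]
    return c0,a,s,nrm,w
E
python3 - <<'E'
from meas import *
import pickle
S=pickle.load(open("S.pkl","rb")); C=[(im,cloud(d,c),c) for im,d,c in S]
print("largevial");[print(i,cap(C[i][1],(.44,.015),.073)) for i in (0,2,3,4)]
print("smallvial");[print(i,cap(C[i][1],(.42,-.335),.050)) for i in (2,3,4,5)]
for nm,xy,h,bw,vs,xw,xt,xe in (("small",(.442,-.18),.01,.01,(0,3,4,5),-.032,.042,-.072),("large",(.438,.32),.022,.022,(0,1,2),-.044,.056,-.089)):
    for i in vs:
        r=syr(C[i][0],C[i][1],xy,h,bw)
        c0,a,s,n,w=r; o=lambda t:(c0+a*t).round(4)
        print(nm,i,"ang",np.degrees(np.arctan2(a[1],a[0])).round(1),"len",np.ptp(s).round(3),"origin by tip",o(s.max()-xt),"by end",o(s.min()-xe),"by wing",o(np.median(w)-xw) if len(w) else None,len(w),"n",n.min().round(3),n.max().round(3))
for nm,xy,ang,L,zt,vs in (("ts",(.6467,-.130),102.3,.076,.008,(2,3,4,5)),("tl",(.5792,.338),78.2,.084,.011,(0,1,2))):
    for i in vs:
        im,P,c=C[i]; hsv=cv2.cvtColor(im,cv2.COLOR_RGB2HSV)
        b=cv2.inRange(hsv,(96,70,30),(118,190,255))>0
        p=P[b&near(P,xy,.11)]; a=np.array([np.cos(np.radians(ang)),np.sin(np.radians(ang))])
        s=(p[:,:2]-xy)@a*1000; n=(p[:,:2]-xy)@np.array([-a[1],a[0]])*1000; hi=p[:,2]>zt
        st=hi&(s<0)&(abs(n)>15)&(abs(n)<30); bl=hi&(s>0)&(abs(n)>22)
        q=lambda x:np.percentile(x,[3,97]).round(1)
        print(nm,i,"all s",q(s),"n",np.percentile(n,[.5,99.5]).round(1),"stops s",q(s[st]),"n-",q(n[st&(n<0)]),"n+",q(n[st&(n>0)]),"blocks s",q(s[bl]))
for nm,xy,vs in (("tv_s",(.6663,.1105),(0,1,2,3)),("tv_l",(.578,-.362),(3,4,5))):
    for i in vs:
        im,P,c=C[i]; hsv=cv2.cvtColor(im,cv2.COLOR_RGB2HSV)
        b=cv2.inRange(hsv,(96,70,30),(118,190,255))>0
        p=P[b&near(P,xy,.075)&(P[...,2]>.0075)&(P[...,2]<.0125)]
        R=cv2.minAreaRect((p[:,:2]*1000).astype(np.float32)); fl=P[near(P,xy,.022)&(P[...,2]<.005)]
        print(nm,i,np.round(R[0],1),np.round(R[1],1),"floor",(fl[:,:2].mean(0)*1000).round(1),np.median(fl[:,2]).round(4),len(fl))
E
```

```text
largevial
0 [454.    5.6 454.1   4.5  15.4 340. ]
2 [455.9   4.5 455.1   4.   15.5 312. ]
3 [455.3   2.9 453.8   2.9  16.6 321. ]
4 [454.9   2.5 454.3   3.3  15.4 348. ]
smallvial
2 [ 424.4 -332.9  423.7 -333.7   10.6  142. ]
3 [ 424.  -334.8  423.4 -335.3   10.8  153. ]
4 [ 423.6 -334.9  423.3 -335.    10.3  177. ]
5 [ 424.3 -336.2  423.6 -336.2   10.7  144. ]
small 0 ang 85.5 len nan origin by tip [nan nan] by end [nan nan] by wing [ 0.4434 -0.1635] 53 n nan nan
small 3 ang 84.3 len nan origin by tip [nan nan] by end [nan nan] by wing [ 0.4447 -0.1639] 38 n nan nan
small 4 ang 86.3 len nan origin by tip [nan nan] by end [nan nan] by wing [ 0.4419 -0.1648] 26 n nan nan
small 5 ang 85.4 len 0.116 origin by tip [ 0.4426 -0.1619] by end [ 0.4424 -0.1641] by wing [ 0.4424 -0.1651] 30 n -0.019 0.021
large 0 ang 96.5 len nan origin by tip [nan nan] by end [nan nan] by wing [0.4355 0.3377] 10 n nan nan
large 1 ang 95.6 len nan origin by tip [nan nan] by end [nan nan] by wing [0.4362 0.3598] 48 n nan nan
large 2 ang 96.8 len nan origin by tip [nan nan] by end [nan nan] by wing [0.4334 0.366
[... 585 characters left out ...]
.4 84.7]
tl 1 all s [-77.5  81.7] n [-39.8  38.7] stops s [-47.8 -36.4] n- [-29.5 -20.2] n+ [18.5 29.2] blocks s [37.9 83.9]
tl 2 all s [-76.4  82.6] n [-41.   39.1] stops s [-48.5 -38.1] n- [-29.6 -20. ] n+ [19.1 29.5] blocks s [36.8 84. ]
tv_s 0 [666.7 114. ] [71.9 72. ] floor [668.2 111.4] 0.0025 489
tv_s 1 [667.  114.1] [72.2 69.5] floor [667.6 111.3] 0.0024 417
tv_s 2 [667.5 112.8] [68.3 68. ] floor [667.4 112.8] 0.0023 468
tv_s 3 [667.1 111.5] [71.7 68.7] floor [667.1 114.9] 0.0023 416
tv_l 3 [ 579.8 -360.9] [94.  91.5] floor [ 578.2 -362. ] 0.0025 666
tv_l 4 [ 579.2 -361.1] [92.5 92.3] floor [ 578.3 -362.1] 0.0025 881
tv_l 5 [ 580.  -362.1] [90.2 90.2] floor [ 578.  -362.1] 0.0024 675
```

```bash
sed -i 's/p=P\[l==k\]\[:,:2\]/p=P[(l==k)\&np.isfinite(z)][:,:2]/' meas.py
python3 - <<'E'
from meas import *
def look(nm,xy,bw,xw,xt,xe,r):
    im,d,c=snap("wrist"); P=cloud(d,c)
    c0,a,s,n,w=syr(im,P,xy,0,bw,r); o=lambda t:(c0+a*t).round(4)
    print(nm,"ang",np.degrees(np.arctan2(a[1],a[0])).round(1),"len",np.ptp(s).round(3),"by tip",o(s.max()-xt),"by end",o(s.min()-xe),"by wing",o(np.median(w)-xw),len(w),"n",n.min().round(3),n.max().round(3))
    return im
T=[]
go(.39,-.175,.25,0); T.append(look("small",(.4425,-.170),.01,-.032,.042,-.072,.075))
go(.38,.31,.25,0); T.append(look("large",(.437,.328),.022,-.044,.056,-.089,.088))
print(observe()["time_s"])
save("w1",np.hstack([cv2.resize(t,(400,300),interpolation=cv2.INTER_AREA) for t in T]))
E
```

```text
small ang 85.8 len 0.115 by tip [ 0.4426 -0.1655] by end [ 0.4425 -0.1663] by wing [ 0.4426 -0.1648] 45 n -0.018 0.019
large ang 96.6 len 0.15 by tip [0.4341 0.3406] by end [0.4346 0.3359] by wing [0.4343 0.3383] 20 n -0.018 0.02
8.375
```

View pics/w1.png

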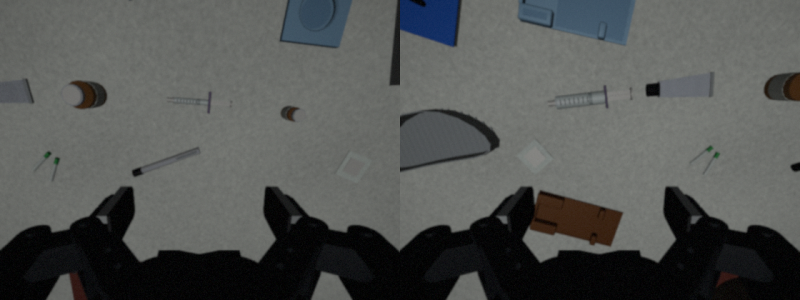

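The close crop confirms both syringes (small at (200,102), large at (590,98)), tips towards +y, clear of the tube. I'll pick the large syringe first.

```bash
cat > job.py <<'E'
from h import *
from math import radians as rd
def pick(x,y,yaw,zg,op,f,up=.15):
    gripper_to(op,f_grip=f)
    a=go(x,y,.11,yaw)
    move_l([x,y,zg+.012],feed=.15)
    hit=move_l([x,y,zg],feed=.04,max_force=5); print("pick hit",hit,np.round(observe()["eef_pos"],4))
    z=observe()["eef_pos"][2]
    gripper_to(0.0,f_grip=f); print("opening",observe()["opening"])
    move_l([x,y,zg+.03],feed=.08); move_l([x,y,up],feed=.2)
    print("held opening",observe()["opening"],"t",observe()["time_s"]); return a,z
def place(x,y,a,zg,op,up=.15):
    movep([x,y,up],rot(a)); hold(.2)
    move_l([x,y,zg+.002+.012],feed=.15); hold(.2)
    hit=move_l([x,y,zg+.002-.0015],feed=.02,max_force=3); o=observe(); print("place hit",hit,"dz",round(o["eef_pos"][2]-zg,4),"F",np.round(o["ft_force"],1))
    gripper_to(op); hold(.2)
    move_l([x,y,zg+.05],feed=.08); move_l([x,y,up],feed=.25); print("t",observe()["time_s"],"op",observe()["opening"])
E
python3 - <<'E'
from job import *
ph,tr=rd(96.6),rd(78.2)
a,z=pick(.4343,.338,ph,.004,.045,25)
print("yaw",a)
im,d,c=snap("wrist"); save("g1",im)
print(inverse_kinematics([.5831,.3566,.15],rot(a+tr-ph)))
E
```

```text
pick hit False [0.4341 0.3379 0.0038]
opening 0.0209494802991005
held opening 0.021176726999022566 t 13.1583
yaw 4.827580711016315
[ 4.33623676e-01  4.19452013e-01  1.43408082e+00 -4.44089210e-16
  1.28805982e+00  6.39572527e-01]
```

View pics/g1.png

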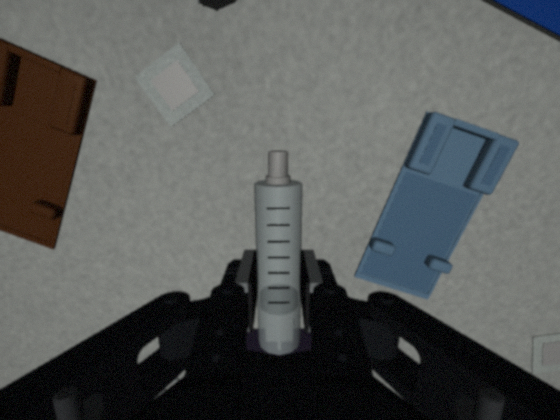

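The large syringe is held straight and centred in the fingers at (278,250). I'll check its tilt and offset by depth, then place it.

```bash
python3 - <<'E'
from job import *
ph,tr=rd(96.6),rd(78.2)
o=observe(); im,d,c=snap("wrist"); P=cloud(d,c)-np.array(o["eef_pos"])
ax=np.array([np.cos(ph),np.sin(ph)])
for v in (154,160,175,190,205,220,240): 
    p=P[v,278]; print(v,(p[:2]@ax).round(4),p[2].round(4))
x=.5831;y=.3566
a=4.82758
place(x,y,a+tr-ph,.004,.04)
im,d,c=snap("wrist"); save("p1",im)
E
```

```text
154 0.0563 0.0105
160 0.0538 0.0113
175 0.0474 0.0114
190 0.0422 0.0182
205 0.0356 0.0178
220 0.0288 0.0174
240 0.02 0.0184
place hit True dz 0.0023 F [-1.  -0.3  4.1]
t 17.725 op 0.039734897240456014
```

View pics/p1.png

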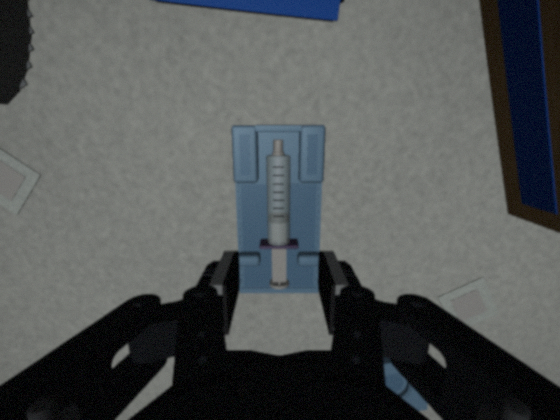

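The large syringe lies flat: tip in the channel at (278,148), wing at (278,243) just in front of the stops at (248/308,259). Touchdown came at +2.3 mm, as expected. Next is the small syringe.

```bash
python3 - <<'E'
from job import *
ph,tr=rd(85.8),rd(102.3)
a,z=pick(.4425,-.1655,ph,.003,.035,22)
o=observe(); im,d,c=snap("wrist"); save("g2",im); P=cloud(d,c)-np.array(o["eef_pos"])
ax=np.array([np.cos(ph),np.sin(ph)])
for v in range(175,241,8): 
    p=P[v,278]; print(v,(p[:2]@ax).round(4),p[2].round(4))
print(a,inverse_kinematics([.6433,-.1144,.15],rot(a+tr-ph)))
E
```

```text
pick hit False [ 0.4423 -0.1654  0.0028]
opening 0.008703868868803725
held opening 0.00856900501024446 t 22.7917
175 0.0235 -0.1481
183 0.0427 0.0049
191 0.039 0.0052
199 0.0354 0.0058
207 0.0319 0.007
215 0.028 0.007
223 0.0244 0.0079
231 0.0203 0.0075
239 0.0161 0.007
4.639085151800928 [-2.96580398e-01  3.51274172e-01  1.52297044e+00 -4.44089210e-16
  1.26734804e+00 -5.11255896e-01]
```

View pics/g2.png

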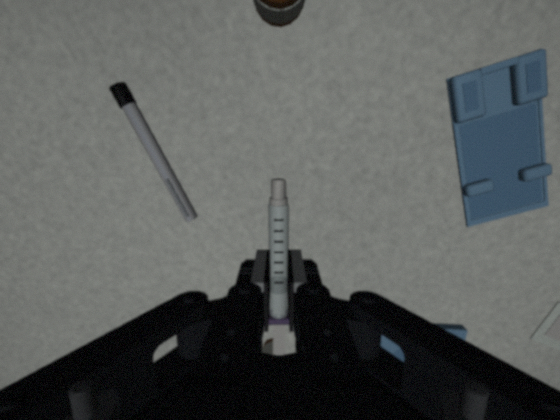

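The small syringe is held level (top 7 mm above TCP) with its tip at +42.7 mm, against an expected 42. Placing it, then picking the large vial.

```bash
python3 - <<'E'
from job import *
ph,tr=rd(85.8),rd(102.3)
place(.6433,-.1144,4.639085+tr-ph,.003,.03)
im1,_,_=snap("wrist")
a,z=pick(.4545,.0038,0.0,.014,.075,35,up=.16)
im2,d,c=snap("wrist"); print(a,inverse_kinematics([.579,-.3617,.16],rot(a-.55)), inverse_kinematics([.579,-.3617,.16],rot(a)))
save("p2",np.hstack([cv2.resize(t,(400,300),interpolation=cv2.INTER_AREA) for t in (im1,im2)]))
E
```

```text
place hit True dz 0.0022 F [-0.4  0.9  4.7]
t 27.5333 op 0.02998504495041101
pick hit False [0.4543 0.0039 0.0139]
opening 0.04166135422788217
held opening 0.04178998345262823 t 32.025
0.0 [-0.67377033  0.40881598  1.42865585  0.          1.30412082 -1.69456666] [-0.67377033  0.40881598  1.42865585  0.          1.30412082 -2.24456666]
```

View pics/p2.png

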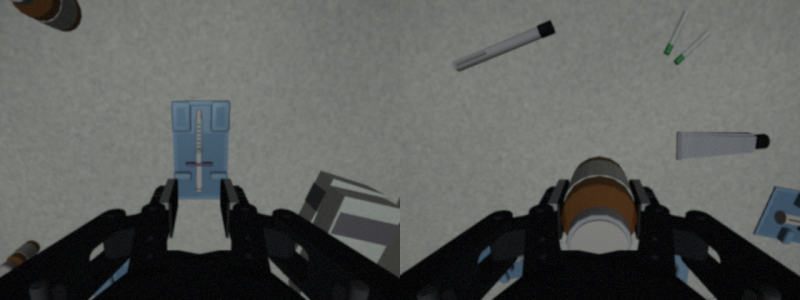

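The small syringe is in its tray, tip in the channel and wing ahead of the stops. The large vial is held at (600,210) in the right half. I'll measure the cap's offset and level, place it, then pick the small vial.

```bash
cat >> job.py <<'E'
def capoff(h,zg,r):
    o=observe(); im,d,c=snap("wrist"); P=cloud(d,c)-np.array(o["eef_pos"]); t=h-zg
    p=P[(abs(P[...,2]-t)<.005)&(np.hypot(P[...,0],P[...,1])<r)]
    A=np.c_[p[:,:2],np.ones(len(p))]; k=np.linalg.lstsq(A,p[:,2],rcond=None)[0]
    (cx,cy),rr=cv2.minEnclosingCircle((p[:,:2]*1000).astype(np.float32))
    print("cap off mm",(p[:,:2].mean(0)*1000).round(1),"circ",round(cx,1),round(cy,1),"r",round(rr,1),"slope",k.round(3),"n",len(p)); return im
E
python3 - <<'E'
from job import *
capoff(.073,.014,.022)
place(.579,-.3617,-.55,.014,.075,up=.16)
im1,_,_=snap("wrist")
a,z=pick(.4238,-.335,-.67,.010,.055,25,up=.16); capoff(.05,.010,.018)
im2,_,_=snap("wrist"); print(a,inverse_kinematics([.6672,.1128,.16],rot(a)),inverse_kinematics([.6672,.1128,.16],rot(a+.8)))
save("p3",np.hstack([cv2.resize(t,(400,300),interpolation=cv2.INTER_AREA) for t in (im1,im2)]))
E
```

```text
cap off mm [-6.6 -1.2] circ -4.6 1.2 r 18.8 slope [0.091 0.    0.059] n 4327
place hit True dz 0.0025 F [-0.6 -0.3  4.7]
t 37.475 op 0.07492677398384362
pick hit False [ 0.4236 -0.3349  0.0098]
opening 0.023353879889587613
held opening 0.02294453817394543 t 41.4
cap off mm [-2.2  0.6] circ -0.0 0.0 r 17.9 slope [ 0.035 -0.031  0.039] n 2968
-0.67 [ 5.10608320e-02  3.95039141e-01  1.44674745e+00 -4.44089210e-16
  1.29980606e+00 -8.49735495e-01] [ 0.05106083  0.39503914  1.44674745  0.          1.29980606 -1.64973549]
```

View pics/p3.png

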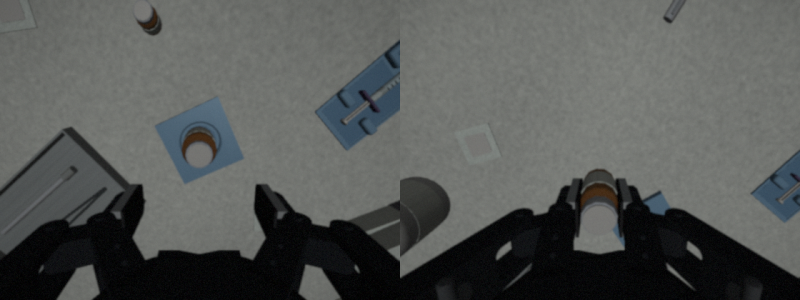

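The large vial stands in its well at (200,150), and the small vial is held upright. I'll place the small one, retreat, and verify everything by depth and in the fixed cameras.

```bash
python3 - <<'E'
from job import *
from meas import cap,near
place(.6672,.1128,-.3,.010,.05,up=.16)
go(.55,.08,.36,.1); im,d,c=snap("wrist"); P=cloud(d,c)
print("small vial cap",cap(P,(.667,.113),.052),"well 667.2 112.8")
go(.5,-.33,.34,-.55); im2,d,c=snap("wrist"); P=cloud(d,c)
print("large vial cap",cap(P,(.579,-.362),.075),"well 579 -361.7")
go(.4,.0,.35,0)
T=[]
for n,(x,y,w,h) in (("scene",(140,150,300,225)),("side",(240,90,220,290))):
    im,_,_=snap(n); T.append(cv2.resize(im[y:y+h,x:x+w],(400,int(400*h/w)),interpolation=cv2.INTER_CUBIC))
H=max(t.shape[0] for t in T); T=[np.vstack([t,np.zeros((H-t.shape[0],400,3),np.uint8)]) for t in T]
save("f",np.hstack(T)); print(observe()["time_s"])
E
```

```text
place hit True dz 0.0023 F [ 0.5 -0.4  4.7]
t 47.2583 op 0.04993108681996714
small vial cap [663.8 111.6 664.4 111.8  10.4 127. ] well 667.2 112.8
large vial cap [ 576.9 -361.7  577.9 -362.3   15.8  338. ] well 579 -361.7
51.2167
```

View pics/f.png

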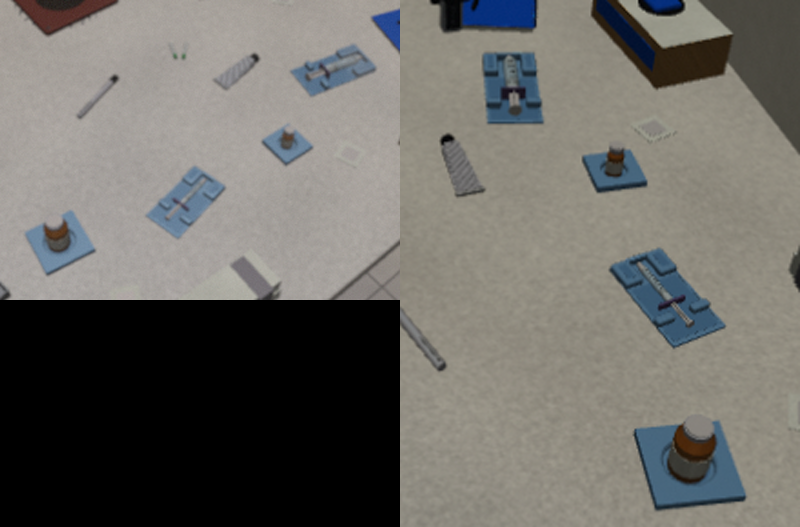

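Both pictures show all four items in their trays: vials upright in the wells, syringes flat with wings in front of the stops, tube untouched. The vial caps are at the right heights and within 4 mm of the well centres, inside the 6 mm play. Handing in.

```bash
python3 -c "
from plant import *
job_done(); print(observe()['time_s'])"
```

```text
the job is handed in; nothing more can be done
the job is handed in; nothing more can be done
```

I packed both syringes and both vials into their matching pale blue trays and handed the job in at about 51 s of the 99 s allowed. I left the brown look-alike tray and the cream tube alone.

- **Touchdown:** each item met the tray floor 2.2–2.5 mm above its pick-up height. The floor is 2 mm thick, so nothing was dropped.
- **Syringes:** the wrist and fixed-camera pictures show both lying flat, tip in the channel and wing just in front of the stops.
- **Vials:** both stand upright. Depth puts the small vial's cap about 3 mm from its well centre and the large vial's about 2 mm, against 6 mm of play.
- **Cream tube:** it looks untouched in the final pictures; I did not re-measure it.
- **Checks that disagreed:**
  - My depth check of each vial's cap while held was spoiled by finger pixels, so I ignored it and relied on the checks after placing.
  - My first y positions for the trays from the fixed cameras were about 5 mm off the wrist depth, because I had cast the pixels onto a plane below the tray rims. I used the wrist values.

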